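# Count three screw caps through the gate of a counting tray

## Robot

A 6-joint arm with a two-finger parallel gripper is mounted at the origin on the work surface. World frame = base frame: x ahead of the robot, y to its left, z up, the work surface at z = 0. Lengths are in mm, angles in rad, forces in N, time in s.
With the tool pointing down it reaches from about 250 to 775 mm from the base axis. Payload 4 kg.
Tool frame: the origin (TCP) lies midway between the tips of the shut fingers; the grasp point (between the pads) lies grasp_offset behind it (grasp_offset is the distance from the TCP to the grasp point, in mm); z points along the fingers, y is the direction in which the jaws open and shut (so a half turn about z gives the same grasp; the last joint's range is limited). The gripper opens to 94 mm and grips with 3 to 60 N. Pads are 16 mm wide; open, the fingers measure 119 mm over their backs; the gripper's body (75 mm by 177 mm) begins 78 mm behind the grasp point.
Start: joints at [-1.208, 0.087, 1.371, -0, 1.684, -0.103], TCP at [247.026, -491.425, 205.506] pointing down, gripper open.
Joint ranges: [-3.1, 3.1], [-0.76, 2.03], [0.27, 2.55], [-1.08, 4.22], [0.17, 2.65], [-2.57, 2.57]. Speed limits (rad/s): [2.79, 2.79, 3.14, 3.14, 3.14, 3.14].

## Interface

Orientations are given as a rotation vector (axis times angle).
In Python, from cell import get_obs, grab_frame, camera_model, finish_job, grasp_offset gives the robot as it stands. The module is installed in compiled form; this text tells all that it offers.
- The arm moves only by the tool arm_command, never from a script. Its argument "series" is text: rows parted by semicolons, each of 7 numbers parted by spaces: the shift along the tool's x, y, z in cm, then the turn, a rotation vector about the tool's x, y, z in rad, then the opening, from -1 (shut) to 1 (fully open). A call has 1 to 20 rows; each row shifts and turns the commanded pose from where the row before left it, along the tool's axes as they then stand; what a row does not reach is not made up. A row lasts 1/8 s, in which the tool goes at most 62.5 mm and 10.7 degrees, less where a joint would pass 70% of its speed; a pose out of reach is approached as far as the arm can. A call with a gripper value outside its range is refused whole. The fingers move at their own pace and stop on an object; "newtons" is the grip in N (left out, the last holds). Time passes only in rows, so rows that do not move let the fingers close. It gives the time, the measured TCP pose, the force and the opening at its end, in the units of the state.
- get_obs(): the state, without advancing time (a new reading comes with each control period).
- grab_frame(name): name is "side" or "top" or "wrist"; returns the picture (480x640x3 uint8, blue, green, red); there is no depth.
- camera_model(name): a dict with "vfov" (degrees; the focal length in pixels is half the picture's height over the tangent of half this angle, whatever the lens; pixels are square), "cx", "cy" (the principal point, pixels), "D" ([k1, k2, p1, p2, k3] as OpenCV has them; the pictures are not rectified), "rvec" (rotation vector, rad) and "tvec" (3), from world to camera coordinates, as OpenCV has them. Camera axes: x right, y down, z forward; pixel columns grow to the right and rows downward; lengths in mm; the calibration is good to about 2 mm. A picture is of the moment at which its call begins: read the wrist's pose just before it. camera_model takes no time and is no camera call; for the wrist camera it gives the pose at the moment of the call.
- finish_job(): hands the job in, once; it reports no verdict.
The state is a dict: "t": time; "joint_positions": joint angles; "joint_vel": joint speeds; "effort": joint torques, N m; "tcp_pos": TCP position; "eef_rot": TCP orientation; "force": force on the tool from outside, world axes, zero at the start; "moment": the same for the moment, N m; "gripper_width": finger opening in mm.
Only numpy, scipy, OpenCV 4.12 (cv2) and the standard library are available. Lean on these libraries where they do the work, as an engineer would, in place of code of your own. Each camera call takes 0.05 s, during which the arm holds its last target.

## Task

Count the three loose white screw caps on the raised metal tray into its well: with the fingertips, push them along the deck and out through the gap in the tray's end wall, one at a time, so that each drops into the well behind it before the next one comes up to the gap. Only push them, gently: do not pinch, lift or carry a cap. Leave the little amber vial and the rubber stopper standing where they are on the deck, and the beaker and the small amber bottle where they stand beside the tray.

Things in the scene. Friction and masses are not known exactly. Their poses are not given: they have to be found in the camera images.
- tray: fixed bare-metal counting tray, origin on the bench under the middle of the deck's drop edge; +x points along the deck to gate and well, z up. Flat deck, top 100 mm above the bench, x = -280 to 0 mm, y = -120 to 120 mm; rims 5 mm thick inside these sizes stand 6 mm above the deck at its rear and sides
- gate (a point): middle of the gate at deck height, axes as the tray's. At x = 0 the deck ends in a sharp drop and an end wall (x = 0 to 6 mm) stands 20 mm above the deck over its full width, but for a gap 44 mm wide (y = -22 to 22 mm): the gate. A cap whose centre passes x = 0 in the gap tips over the edge into the well
- well (a point): centre of the well's floor, axes as the tray's: an open-topped metal well behind the gap, inside 62 mm long (tray x = 0 to 62 mm) and 90 mm wide (y = -45 to 45 mm); its floor is 6 mm above the bench, 94 mm below the deck, its walls as high as the end wall
- cap1: loose white ribbed screw cap lying flat, closed side up, on the tray's deck: a solid disc 30 mm in diameter and 14 mm tall, about 12 g; origin at the centre of its underside. It slides when pushed from the side. The three caps are alike; at the start their rims are at least 35 mm apart
- cap2: loose white ribbed screw cap lying flat, closed side up, on the tray's deck: a solid disc 30 mm in diameter and 14 mm tall, about 12 g; origin at the centre of its underside. It slides when pushed from the side. The three caps are alike; at the start their rims are at least 35 mm apart
- cap3: loose white ribbed screw cap lying flat, closed side up, on the tray's deck: a solid disc 30 mm in diameter and 14 mm tall, about 12 g; origin at the centre of its underside. It slides when pushed from the side. The three caps are alike; at the start their rims are at least 35 mm apart
- vial: loose capped amber glass vial standing on the deck near one end-wall corner: 25 mm in diameter, 46 mm tall; origin at the centre of its underside. To be left alone
- stopper: loose dark tapered rubber stopper standing on the deck near the other end-wall corner: 24 mm in diameter at the foot, 32 mm at the top, 28 mm tall; origin at the centre of its underside. To be left alone
- beaker: loose glass beaker on the bench beyond the tray's rear end, 70 mm in diameter, 85 mm tall; origin at the centre of its underside. Bystander
- small_bottle: loose small amber bottle on the bench beyond the well, 44 mm in diameter, 75 mm tall; origin at the centre of its underside. Bystander

How it is judged (in metres and radians):
On the way, in this order (a step that is already met when the one before it is completed fails the run):
1. a first cap has dropped into the well, the others have not (((x of cap1 in the frame of tray between 0 and 0.064 m and y of cap1 in the frame of tray between -0.047 and 0.047 m and z of cap1 in the frame of tray below 0.088 m) or (x of cap2 in the frame of tray between 0 and 0.064 m and y of cap2 in the frame of tray between -0.047 and 0.047 m and z of cap2 in the frame of tray below 0.088 m) or (x of cap3 in the frame of tray between 0 and 0.064 m and y of cap3 in the frame of tray between -0.047 and 0.047 m and z of cap3 in the frame of tray below 0.088 m))), for 0.2 s.
2. a second cap has dropped in, the third has not ((((x of cap1 in the frame of tray between 0 and 0.064 m and y of cap1 in the frame of tray between -0.047 and 0.047 m and z of cap1 in the frame of tray below 0.088 m) and (x of cap2 in the frame of tray between 0 and 0.064 m and y of cap2 in the frame of tray between -0.047 and 0.047 m and z of cap2 in the frame of tray below 0.088 m)) or ((x of cap1 in the frame of tray between 0 and 0.064 m and y of cap1 in the frame of tray between -0.047 and 0.047 m and z of cap1 in the frame of tray below 0.088 m) and (x of cap3 in the frame of tray between 0 and 0.064 m and y of cap3 in the frame of tray between -0.047 and 0.047 m and z of cap3 in the frame of tray below 0.088 m)) or ((x of cap2 in the frame of tray between 0 and 0.064 m and y of cap2 in the frame of tray between -0.047 and 0.047 m and z of cap2 in the frame of tray below 0.088 m) and (x of cap3 in the frame of tray between 0 and 0.064 m and y of cap3 in the frame of tray between -0.047 and 0.047 m and z of cap3 in the frame of tray below 0.088 m)))), for 0.2 s.
3. all three caps are in the well (x of cap1 in the frame of tray between 0 and 0.064 m and y of cap1 in the frame of tray between -0.047 and 0.047 m and z of each of cap1, cap2, cap3 in the frame of tray below 0.088 m and x of cap2 in the frame of tray between 0 and 0.064 m and y of cap2 in the frame of tray between -0.047 and 0.047 m and x of cap3 in the frame of tray between 0 and 0.064 m and y of cap3 in the frame of tray between -0.047 and 0.047 m), for 0.2 s.
At the end, for the whole second after the job is handed in: All three caps lie at rest inside the well, each cap's underside centre at least 12 mm below the deck; vial and stopper stand upright within 20 mm of where they were, and the beaker and the small bottle beside the tray within 30 mm (all of step 3 and linear speed of each of cap1, cap2, cap3 below 0.02 m/s and distance of each of vial, stopper from where it was at the start of the episode below 0.02 m and angle between each of vial, stopper's own z axis and vertical below 0.3 rad and distance of each of beaker, small_bottle from where it was at the start of the episode below 0.03 m); the robot touches nothing.
It fails at once if a cap is lifted more than 18 mm off the deck (z of any of cap1, cap2, cap3 in the frame of tray above 0.118 m).
It fails at once if a cap is pinched or pressed by the fingers with more than 20 N (contact force between the fingers and cap1 above 20 N or contact force between the fingers and cap2 above 20 N or contact force between the fingers and cap3 above 20 N).
It fails at once if two caps are in the gap or within 30 mm before it together (((x of cap1 in the frame of tray between -0.03 and 0.012 m and y of cap1 in the frame of tray between -0.022 and 0.022 m and z of cap1 in the frame of tray above 0.095 m) and (x of cap2 in the frame of tray between -0.03 and 0.012 m and y of cap2 in the frame of tray between -0.022 and 0.022 m and z of cap2 in the frame of tray above 0.095 m)) or ((x of cap1 in the frame of tray between -0.03 and 0.012 m and y of cap1 in the frame of tray between -0.022 and 0.022 m and z of cap1 in the frame of tray above 0.095 m) and (x of cap3 in the frame of tray between -0.03 and 0.012 m and y of cap3 in the frame of tray between -0.022 and 0.022 m and z of cap3 in the frame of tray above 0.095 m)) or ((x of cap2 in the frame of tray between -0.03 and 0.012 m and y of cap2 in the frame of tray between -0.022 and 0.022 m and z of cap2 in the frame of tray above 0.095 m) and (x of cap3 in the frame of tray between -0.03 and 0.012 m and y of cap3 in the frame of tray between -0.022 and 0.022 m and z of cap3 in the frame of tray above 0.095 m))).
It fails at once if vial or stopper is shifted more than 20 mm or knocked over (distance of any of vial, stopper from where it was at the start of the episode above 0.02 m or angle between any of vial, stopper's own z axis and vertical above 0.5 rad).
It fails at once if the beaker or the small bottle is shifted more than 30 mm (distance of any of beaker, small_bottle from where it was at the start of the episode above 0.03 m).
It also fails if it takes over 61 s, if anything falls off the work surface, if the arm or the gripper's body presses on something with over 40 N, if the wrist force passes 120 N, or if a joint passes its speed limit or range.

## Working session

There is one attempt and no reset: what is moved stays moved. The work goes in short steps, Python scripts to look and compute and a tool call to move; the robot and the scene stay as the last step left them, time stands still between calls to the robot, and variables do not carry over. Pictures are saved under pics/ and viewed, and the job is handed in when it is done.

Besides the shell and the picture viewer there is one more tool, called after "Emit:" in YAML: its name, and indented under it one key for each argument. arm_command: Moves the arm, as the interface text tells. Its arguments: {"type":"object","properties":{"series":{"type":"string"},"newtons":{"type":"number"}},"required":["series"]}

```bash
mkdir -p pics; python3 - <<'E'
from cell import *
import cv2
o=get_obs();print(o);print(grasp_offset if not callable(grasp_offset) else grasp_offset())
for n in ["top","side","wrist"]:
    print(n,camera_model(n)); cv2.imwrite(f"pics/{n}0.png",grab_frame(n))
E
```

```text
{'t': 0.0, 'joint_positions': array([-1.20808929e+00,  8.79755907e-02,  1.37226643e+00, -9.67121188e-07,
        1.68354926e+00, -1.03114506e-01]), 'joint_vel': array([-2.48736706e-03, -9.41226793e-04, -2.33133922e-04,  4.86684254e-04,
        3.91824127e-05, -1.04230474e-03]), 'effort': array([ 2.20525567e-04, -3.40176165e+01, -3.02428865e+01,  7.17449281e-02,
        3.26940045e-02, -1.56850183e-04]), 'tcp_pos': array([ 246.83252195, -490.89829721,  204.28672385]), 'eef_rot': array([-3.05464437e+00, -7.24609776e-01,  4.48191668e-04]), 'force': array([-0.07937813, -0.57358517,  0.02505315]), 'moment': array([ 0.06832597,  0.07916204, -0.02743699]), 'gripper_width': 93.94192517650197}
18.8
top {'vfov': 44.84352340316454, 'cx': 322.5632478570246, 'cy': 233.8333028610255, 'D': array([-0.01361494,  0.        ,  0.        ,  0.        ,  0.        ]), 'rvec': array([ 2.24058712, -2.17626532,  0.05751115]), 'tvec': array([ -33.86142228,  565.43997086, 1246.01964937])}
side {'vfov': 47.619368586297675, 'cx': 316.56214664835613, 'cy': 240.090662727672, 'D': array([-0.15164425,  0.        ,  0.        ,  0.        ,  0.        ]), 'rvec': array([ 0.5276184 , -2.63771975,  1.27628124]), 'tvec': array([ 513.78493744,  191.4644449 , 1151.74703775])}
wrist {'vfov': 69.24052934899802, 'cx': 323.33703738212716, 'cy': 241.06908898565186, 'D': array([-0.01770867,  0.        ,  0.        ,  0.        ,  0.        ]), 'rvec': array([-2.47094708,  1.52120011,  0.20918796]), 'tvec': array([-549.482844  ,  -27.79336601,  391.60551625])}
```

View pics/top0.png

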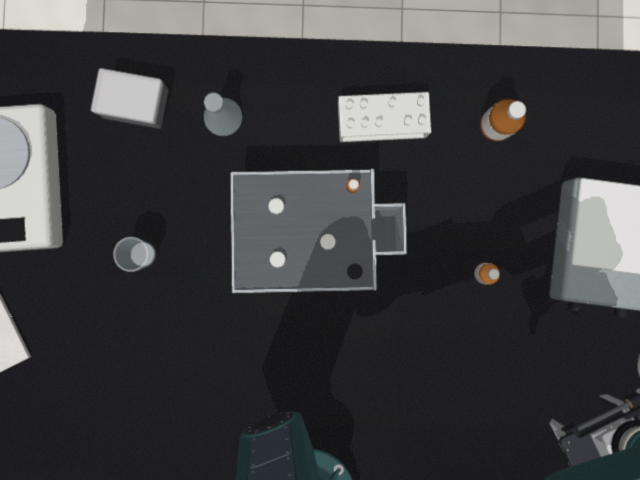

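View pics/side0.png

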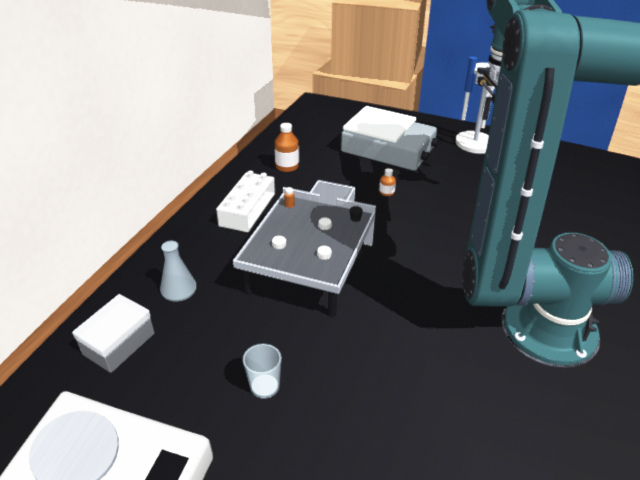

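View pics/wrist0.png

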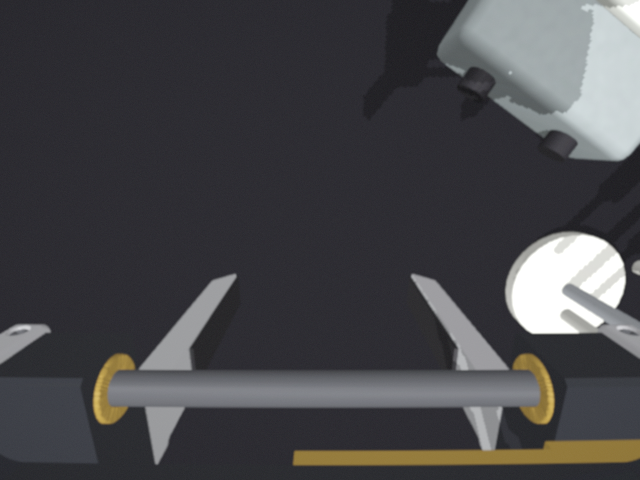

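The top view shows the tray at u 232–375, v 170–293, with its gate on the right at about (374,230). The caps are at (276,206), (277,260) and (328,242), the vial at (352,185) and the stopper at (355,271). I'll enlarge this area to read positions closely.

```bash
cat > h.py <<'E'
import numpy as np, cv2
from cell import *
def K(m):
    f=240/np.tan(np.radians(m["vfov"]/2)); return np.array([[f,0,m["cx"]],[0,f,m["cy"]],[0,0,1.]])
def unproj(m,uv,z):
    n=cv2.undistortPoints(np.array([[uv]],float),K(m),m["D"])[0,0]
    R=cv2.Rodrigues(m["rvec"])[0]; C=-R.T@m["tvec"]; d=R.T@np.array([n[0],n[1],1.]); 
    return C+d*(z-C[2])/d[2]
def proj(m,P):
    return cv2.projectPoints(np.array(P,float).reshape(-1,3),m["rvec"],m["tvec"],K(m),m["D"])[0][:,0]
E
python3 - <<'E'
from h import *
im=cv2.imread("pics/top0.png")
c=im[155:305,220:420]; c=cv2.resize(c,None,fx=4,fy=4,interpolation=cv2.INTER_CUBIC)
c=np.clip(c.astype(float)*1.6,0,255).astype(np.uint8)
cv2.imwrite("pics/topc.png",c)
m=camera_model("top")
for uv in [(232,173),(373,170),(375,291),(233,293)]: print(unproj(m,uv,106))
E
```

```text
[679.03460806 168.65725339 106.        ]
[ 693.79313275 -113.74507167  106.        ]
[ 451.59833046 -123.9209401   106.        ]
[439.70381158 158.33984092 106.        ]
```

View pics/topc.png

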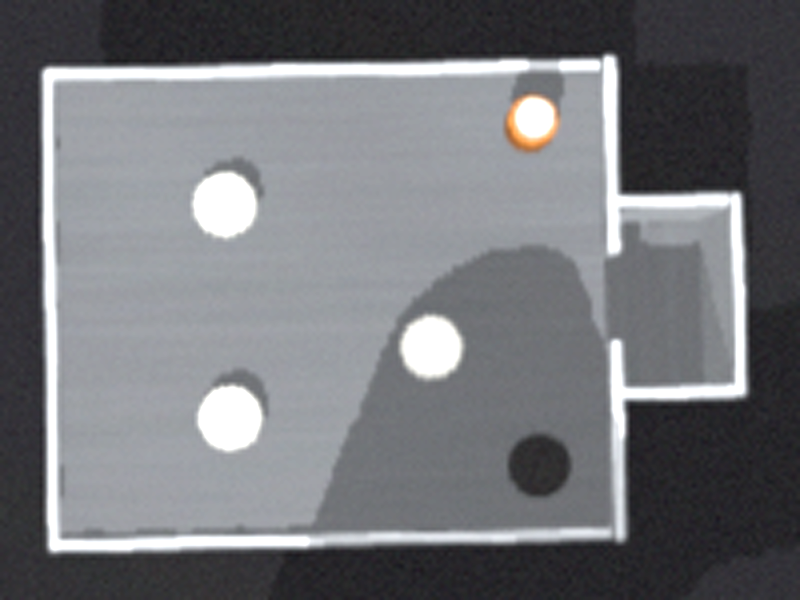

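```bash
cat > pose.py <<'E'
from h import *
from scipy.optimize import least_squares
m=camera_model("top")
def cr(p): return ((p[0]+.5)/4-.5+220,(p[1]+.5)/4-.5+155)
T=[((44,69),(-280,120,106)),((50,551),(-280,-120,106)),((616,57),(6,120,120)),((626,541),(6,-120,120)),((613,253),(3,22,120)),((616,340),(3,-22,120))]
def w(p,P):
    c,s=np.cos(p[2]),np.sin(p[2]); return np.array([p[0]+c*P[0]-s*P[1],p[1]+s*P[0]+c*P[1],P[2]])
f=lambda p: np.concatenate([proj(m,w(p,P))[0]-cr(c) for c,P in T])
r=least_squares(f,[572,-118,-1.6]); TP=r.x
def inv(W):
    d=np.array(W[:2])-TP[:2]; c,s=np.cos(TP[2]),np.sin(TP[2]); return np.array([c*d[0]+s*d[1],-s*d[0]+c*d[1]])
if __name__=="__main__":
    print(TP,r.fun.reshape(-1,2).round(2))
    for n,c,z in [("A",(225,204),113),("B",(230,418),113),("C",(431,347),113),("vial",(535,118),146),("stop",(539,464),128)]:
        W=unproj(m,cr(c),z); print(n,W.round(1),inv(W).round(1))
    print(inv(unproj(m,(488,273),60)), inv(unproj(m,(133,254),40)))
    o=get_obs(); R=cv2.Rodrigues(o["eef_rot"])[0]; print(R.round(3))
E
python3 pose.py
python3 - <<'E'
from h import *
im=cv2.imread("pics/side0.png")
c=im[170:310,220:400]; cv2.imwrite("pics/sidec.png",cv2.resize(c,None,fx=4,fy=4,interpolation=cv2.INTER_CUBIC))
E
```

```text
[ 574.41479942 -113.27079536   -1.52322338] [[-0.32  0.11]
 [-0.29 -0.18]
 [ 0.   -0.31]
 [ 0.19 -0.08]
 [ 0.34 -0.01]
 [ 0.08  0.46]]
A [615.6  78.3 113. ] [-189.4   50.2]
B [509.5  72.5 113. ] [-188.6  -56. ]
C [547.6 -26.  113. ] [-88.4 -22.7]
vial [659.  -72.5 146. ] [-36.7  86.5]
stop [491.5 -80.2 128. ] [-37.  -81.3]
[246.0613847  -93.38953147] [-495.82537724  -39.92876295]
[[ 0.893  0.449 -0.001]
 [ 0.449 -0.893  0.002]
 [ 0.    -0.002 -1.   ]]
```

View pics/sidec.png

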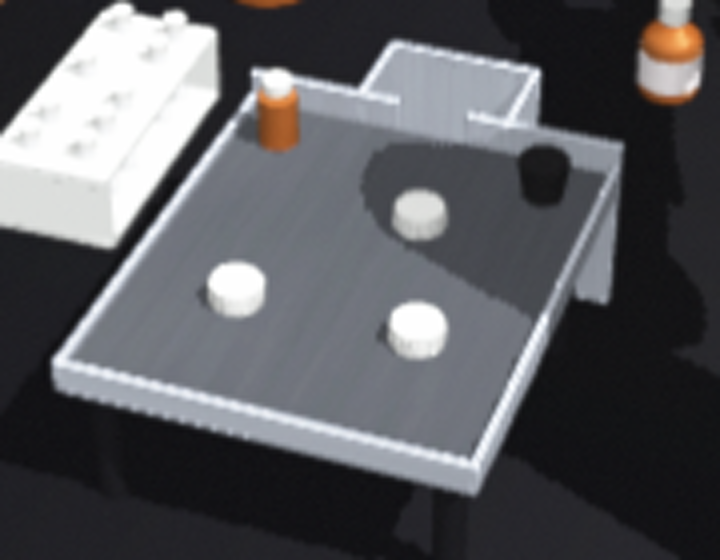

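Tray pose fits within 0.5 px. I'll hold the jaw axis parallel to the tray's y and part the fingers about 20 mm, so they cradle each cap as it is pushed along the deck. First I turn the tool into line.

Emit:
arm_command:
  series: "0 0 0 0 0 -0.165 -0.574; 0 0 0 0 0 -0.165 -0.574; 0 0 0 0 0 -0.165 -0.574; 0 0 0 0 0 -0.165 -0.574; 0 0 0 0 0 -0.165 -0.574; 0 0 0 0 0 -0.165 -0.574; 0 0 0 0 0 -0.165 -0.574; 0 0 0 0 0 0 -0.574"
  newtons: 5

```text
t: 1.15
tcp_pos: [247.0, -491.2, 205.1]
eef_rot: [-2.167, -2.274, -0.0]
force: [0.7, 0.8, -0.4]
gripper_width: 20.7
```

```bash
cat > st.py <<'E'
from pose import *
o=get_obs();R=cv2.Rodrigues(o["eef_rot"])[0]
p=o["tcp_pos"]
print("t",round(o["t"],2),"tray",inv(p).round(1),"z",round(p[2],1),"ang err",round(np.arctan2(R[1,1],R[0,1])-(TP[2]+np.pi/2),4),"zax",R[:,2].round(3),"w",round(o["gripper_width"],1),"F",o["force"].round(1),"J",o["joint_positions"].round(2))
E
python3 st.py
```

```text
t 1.15 tray [ 362.  -345.1] z 205.1 ang err 0.0005 zax [-0.     0.001 -1.   ] w 20.7 F [ 0.7  0.8 -0.4] J [-1.21  0.09  1.37 -0.    1.68 -1.26]
```

Emit:
arm_command:
  series: "3.44 2.3 0 0 0 0 -0.574; 3.44 2.3 0 0 0 0 -0.574; 3.44 2.3 0 0 0 0 -0.574; 3.44 2.3 0 0 0 0 -0.574; 3.44 2.3 0 0 0 0 -0.574; 3.44 2.3 0 0 0 0 -0.574; 3.44 2.3 0 0 0 0 -0.574; 3.44 2.3 0 0 0 0 -0.574; 3.44 2.3 0 0 0 0 -0.574; 3.44 2.3 0 0 0 0 -0.574; 3.44 2.3 0 0 0 0 -0.574; 3.44 2.3 0 0 0 0 -0.574; 3.44 2.3 0 0 0 0 -0.574; 3.44 2.3 0 0 0 0 -0.574; 0 0 2 0 0 0 -0.574; 0 0 2 0 0 0 -0.574; 0 0 1 0 0 0 -0.574; 0 0 0 0 0 0 -0.574"

```text
t: 3.4
tcp_pos: [544.0, 5.6, 154.6]
eef_rot: [-2.166, -2.274, 0.002]
force: [-0.7, 0.2, -0.3]
gripper_width: 20.0
```

```bash
python3 st.py; python3 - <<'E'
from h import *
w=grab_frame("wrist"); t=grab_frame("top"); cv2.imwrite("pics/w1.png",w)
c=t[155:305,220:420]; c=np.clip(cv2.resize(c,None,fx=4,fy=4,interpolation=cv2.INTER_CUBIC)*1.3,0,255).astype(np.uint8); cv2.imwrite("pics/t1.png",c)
E
```

```text
t 3.4 tray [-120.2  -24.7] z 154.6 ang err 0.0011 zax [-0.002  0.    -1.   ] w 20.0 F [-0.7  0.2 -0.3] J [-0.09  0.09  1.47 -0.    1.59 -0.14]
```

View pics/w1.png

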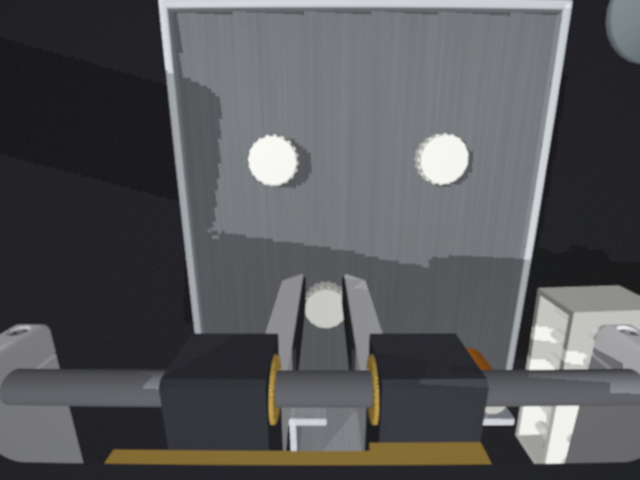

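View pics/t1.png

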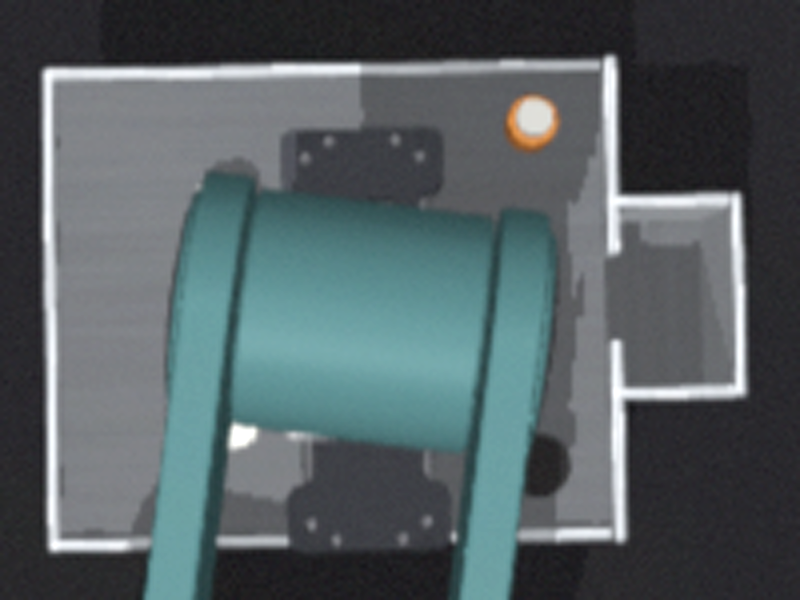

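Wrist view: cap C is at (325,305), beyond and between the two fingers, and the rear caps are at (274,160) and (442,159). I'll cross-check the positions with this camera.

```bash
python3 - <<'E'
from pose import *
w=camera_model("wrist")
for n,uv,z in [("A",(442,159),113),("B",(274,160),113),("C",(325,306),113),("rearL",(160,2),106),("rearR",(572,2),106)]:
    print(n,inv(unproj(w,uv,z)).round(1))
for P in [(0,22,120),(0,-22,120)]: print(proj(w,__import__('pose').w(TP,P)).round(1))
E
```

```text
A [-190.1   51.5]
B [-189.2  -53.9]
C [-88.8 -21.5]
rearL [-278.8 -118.3]
rearR [-280.3  122.5]
[[381.9 416.6]]
[[324.  416.7]]
```

Emit:
arm_command:
  series: "0 0.27 1 0 0 0 -0.574; 0 0 1.5 0 0 0 -0.574; 0 0 1.2 0 0 0 -0.574; 0 0 0.7 0 0 0 -0.574; 0 0 0.4 0 0 0 -0.574; 0 0 0 0 0 0 -0.574"

```text
t: 4.25
tcp_pos: [547.2, 5.8, 107.3]
eef_rot: [-2.165, -2.276, 0.0]
force: [0.3, -0.1, -0.6]
gripper_width: 20.0
```

```bash
python3 st.py; python3 - <<'E'
from h import *
w=grab_frame("wrist"); cv2.imwrite("pics/w2.png",w); cv2.imwrite("pics/s2.png",cv2.resize(grab_frame("side")[170:310,220:400],None,fx=4,fy=4,interpolation=cv2.INTER_CUBIC))
E
```

```text
t 4.25 tray [-120.2  -21.5] z 107.3 ang err 0.0024 zax [-0. -0. -1.] w 20.0 F [ 0.3 -0.1 -0.6] J [-0.09  0.12  1.53 -0.    1.49 -0.14]
```

View pics/w2.png

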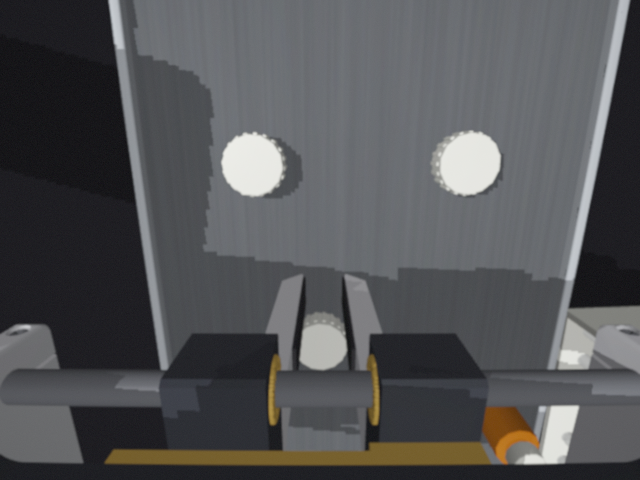

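View pics/s2.png

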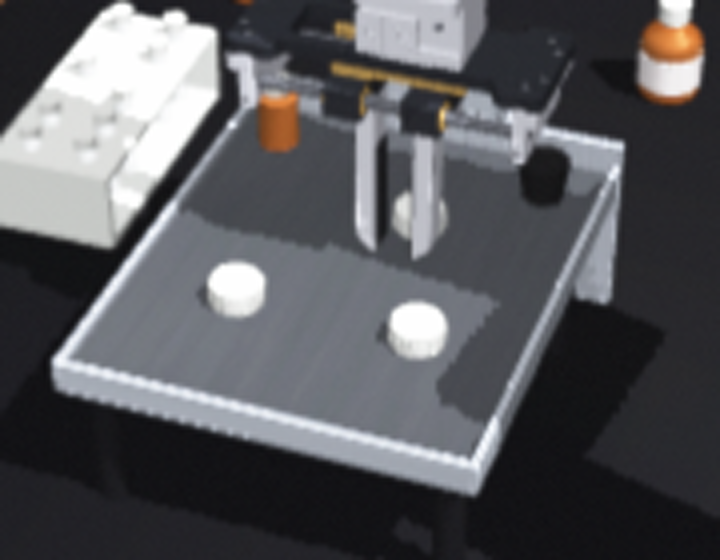

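Emit:
arm_command:
  series: "-0.2 0 0.2 0 0 0 -0.574; -0.5 0 0 0 0 0 -0.574; -0.5 0 0 0 0 0 -0.574; -0.5 0.1 0 0 0 0 -0.574; -0.5 0.2 0 0 0 0 -0.574; -0.5 0.2 0 0 0 0 -0.574; -0.5 0.2 0 0 0 0 -0.574; -0.5 0.2 0 0 0 0 -0.574; -0.5 0.2 0 0 0 0 -0.574; -0.5 0.2 0 0 0 0 -0.574; -0.5 0.2 0 0 0 0 -0.574; -0.5 0.2 0 0 0 0 -0.574; -0.5 0.2 0 0 0 0 -0.574; -0.5 0.2 0 0 0 0 -0.574; -0.5 0.15 0 0 0 0 -0.574; 0 0 0 0 0 0 -0.574"

```text
t: 6.35
tcp_pos: [573.5, -65.4, 105.4]
eef_rot: [2.166, 2.276, -0.0]
force: [-0.8, -1.2, -0.1]
gripper_width: 20.2
```

```bash
python3 st.py; python3 - <<'E'
from h import *
w=grab_frame("wrist"); cv2.imwrite("pics/w3.png",w); cv2.imwrite("pics/s3.png",cv2.resize(grab_frame("side")[170:310,220:400],None,fx=4,fy=4,interpolation=cv2.INTER_CUBIC))
E
```

```text
t 6.35 tray [-47.8   1.3] z 105.4 ang err 0.0019 zax [ 0. -0. -1.] w 20.2 F [-0.8 -1.2 -0.1] J [-0.21  0.19  1.46 -0.    1.5  -0.26]
```

View pics/w3.png

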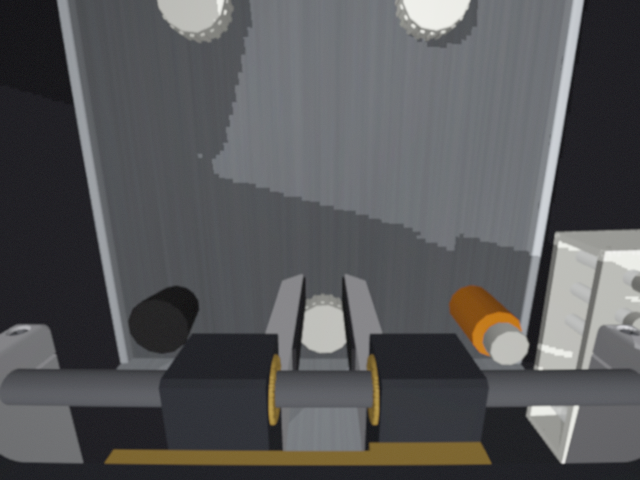

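View pics/s3.png

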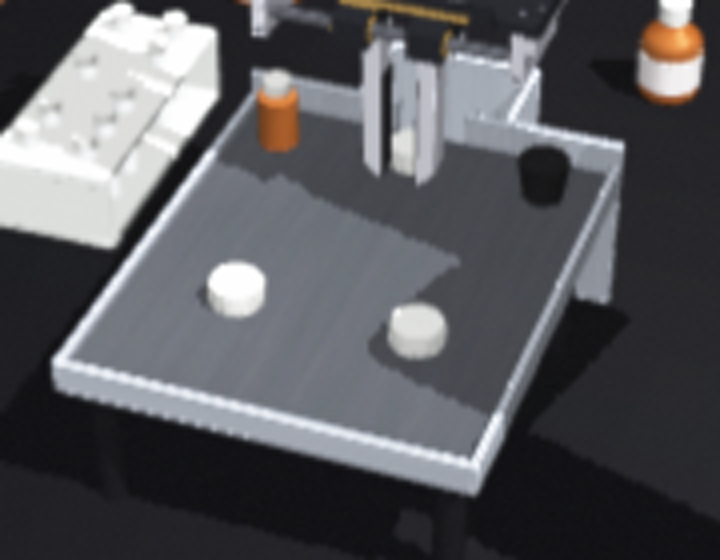

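The cap is seated between the fingers, at wrist (323,328), and centred on the gate line. The vial and stopper are untouched. Next I push it over the edge.

Emit:
arm_command:
  series: "-0.5 0 0 0 0 0 -0.574; -0.5 0 0 0 0 0 -0.574; -0.5 0 0 0 0 0 -0.574; -0.5 0 0 0 0 0 -0.574; -0.5 0 0 0 0 0 -0.574; -0.5 0 0 0 0 0 -0.574; -0.6 0 0 0 0 0 -0.574; 0 0 0 0 0 0 -0.574; 0 0 0 0 0 0 -0.574"

```text
t: 7.58
tcp_pos: [575.1, -100.9, 105.4]
eef_rot: [-2.165, -2.276, 0.0]
force: [-0.1, 0.6, -0.4]
gripper_width: 19.8
```

```bash
python3 st.py; python3 - <<'E'
from h import *
w=grab_frame("wrist"); cv2.imwrite("pics/w4.png",w); cv2.imwrite("pics/s4.png",cv2.resize(grab_frame("side")[170:310,220:400],None,fx=4,fy=4,interpolation=cv2.INTER_CUBIC))
E
```

```text
t 7.58 tray [-12.3   1.2] z 105.4 ang err 0.0023 zax [-0.  0. -1.] w 19.8 F [-0.1  0.6 -0.4] J [-0.27  0.2   1.44 -0.    1.5  -0.32]
```

View pics/w4.png

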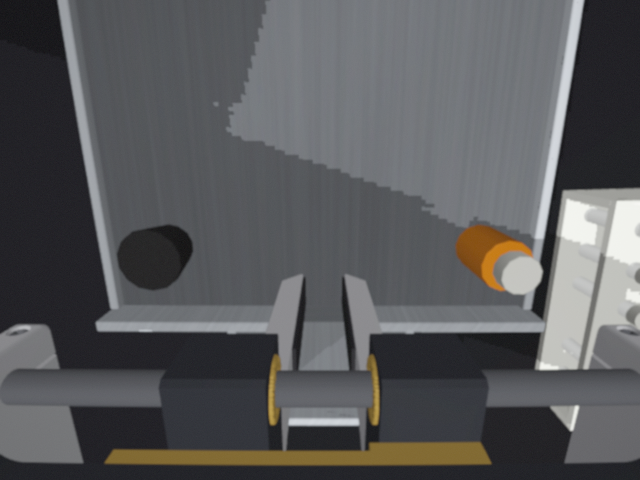

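View pics/s4.png

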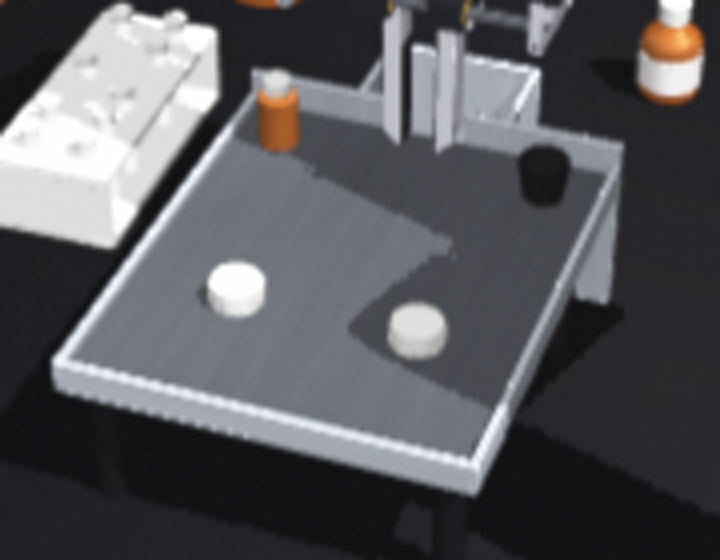

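The first cap has gone over the edge: the gap is empty and both rear caps haven't moved. I'll lift and go round behind cap A.

Emit:
arm_command:
  series: "0.5 0 -2 0 0 0 -0.574; 1.3 0 -2 0 0 0 -0.574; 3 0.8 0 0 0 0 -0.574; 4 1.1 0 0 0 0 -0.574; 4 1.1 0 0 0 0 -0.574; 4 1.1 0 0 0 0 -0.574; 4 0.85 0 0 0 0 -0.574; 0 0 1 0 0 0 -0.574; 0 0 1.5 0 0 0 -0.574; 0 0 1 0 0 0 -0.574; 0 0 0.5 0 0 0 -0.574; 0 0 0 0 0 0 -0.574"

```text
t: 9.18
tcp_pos: [613.9, 108.5, 104.9]
eef_rot: [-2.166, -2.275, 0.001]
force: [-0.1, -0.2, 0.4]
gripper_width: 20.2
```

```bash
python3 st.py; cat > look.py <<'E'
import sys
from h import *
n=sys.argv[1]
w=grab_frame("wrist"); cv2.imwrite(f"pics/w{n}.png",w); cv2.imwrite(f"pics/s{n}.png",cv2.resize(grab_frame("side")[170:310,220:400],None,fx=4,fy=4,interpolation=cv2.INTER_CUBIC))
E
python3 look.py 5
```

```text
t 9.18 tray [-219.6   50. ] z 104.9 ang err 0.0014 zax [-0.001 -0.    -1.   ] w 20.2 F [-0.1 -0.2  0.4] J [ 0.08  0.29  1.34 -0.    1.52  0.04]
```

View pics/w5.png

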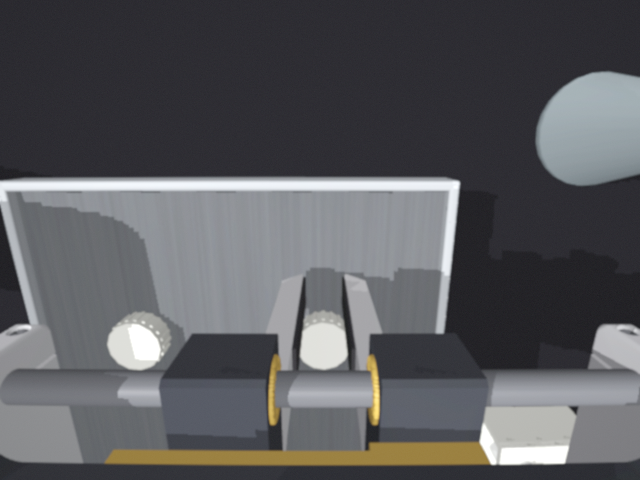

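View pics/s5.png

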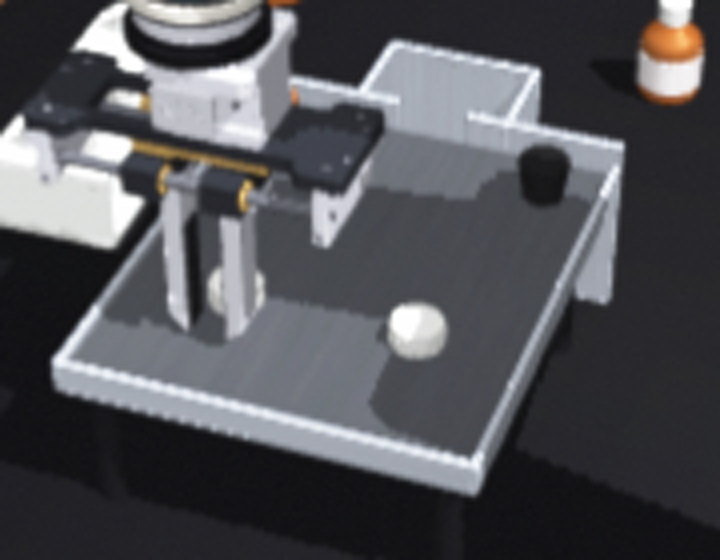

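Emit:
arm_command:
  series: "-0.6 0 0 0 0 0 -0.574; -0.6 0 0 0 0 0 -0.574; -0.8 -0.2 0 0 0 0 -0.574; -0.8 -0.25 0 0 0 0 -0.574; -0.8 -0.25 0 0 0 0 -0.574; -0.8 -0.25 0 0 0 0 -0.574; -0.8 -0.25 0 0 0 0 -0.574; -0.8 -0.25 0 0 0 0 -0.574; -0.8 -0.25 0 0 0 0 -0.574; -0.8 -0.25 0 0 0 0 -0.574; -0.8 -0.25 0 0 0 0 -0.574; -0.8 -0.25 0 0 0 0 -0.574; -0.8 -0.25 0 0 0 0 -0.574; -0.8 -0.25 0 0 0 0 -0.574; -0.8 -0.25 0 0 0 0 -0.574; -0.8 -0.25 0 0 0 0 -0.574; -0.8 -0.25 0 0 0 0 -0.574; -0.8 -0.25 0 0 0 0 -0.574; -0.8 -0.25 0 0 0 0 -0.574; -0.8 -0.25 0 0 0 0 -0.574"

```text
t: 11.78
tcp_pos: [577.4, -49.3, 105.5]
eef_rot: [2.165, 2.276, -0.0]
force: [-0.0, 0.7, 1.5]
gripper_width: 20.1
```

```bash
python3 st.py; python3 look.py 6
```

```text
t 11.78 tray [-63.7   6. ] z 105.5 ang err 0.0024 zax [ 0. -0. -1.] w 20.1 F [-0.   0.7  1.5] J [-0.18  0.19  1.45 -0.    1.5  -0.23]
```

View pics/w6.png

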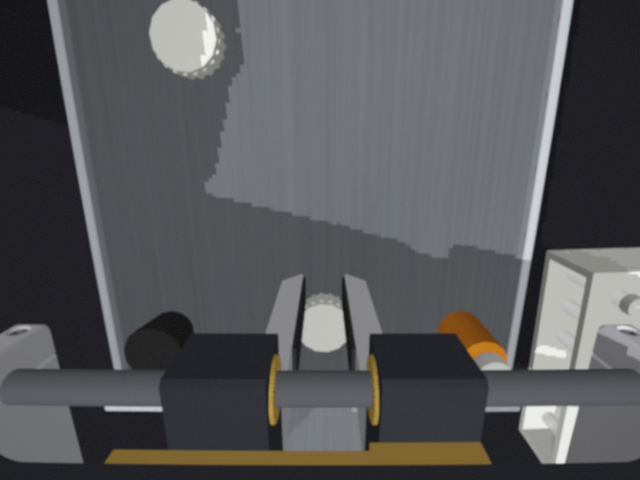

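Cap A is seated in the cradle at (323,328). I'll finish its push.

Emit:
arm_command:
  series: "-0.6 -0.2 0 0 0 0 -0.574; -0.6 -0.2 0 0 0 0 -0.574; -0.5 -0.08 0 0 0 0 -0.574; -0.5 0 0 0 0 0 -0.574; -0.5 0 0 0 0 0 -0.574; -0.5 0 0 0 0 0 -0.574; -0.5 0 0 0 0 0 -0.574; -0.5 0 0 0 0 0 -0.574; -0.5 0 0 0 0 0 -0.574; -0.5 0 0 0 0 0 -0.574; 0 0 0 0 0 0 -0.574; 0 0 0 0 0 0 -0.574"

```text
t: 13.38
tcp_pos: [575.3, -100.9, 105.5]
eef_rot: [-2.165, -2.276, -0.0]
force: [-0.3, -0.0, -0.4]
gripper_width: 19.9
```

```bash
python3 st.py; python3 look.py 7
```

```text
t 13.38 tray [-12.3   1.5] z 105.5 ang err 0.0024 zax [ 0.  0. -1.] w 19.9 F [-0.3 -0.  -0.4] J [-0.27  0.2   1.44  0.    1.5  -0.32]
```

View pics/w7.png

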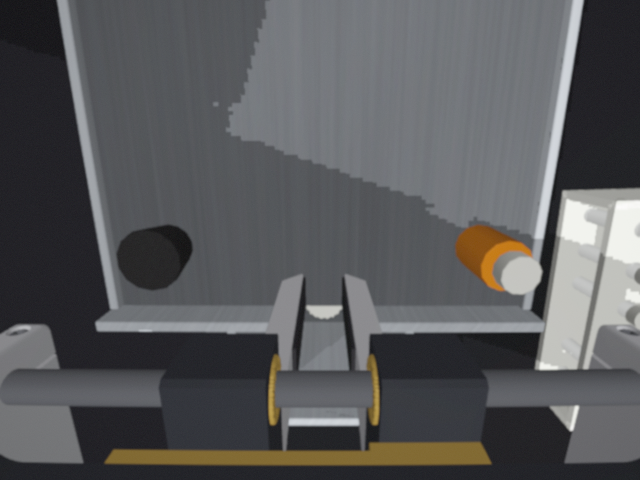

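View pics/s7.png

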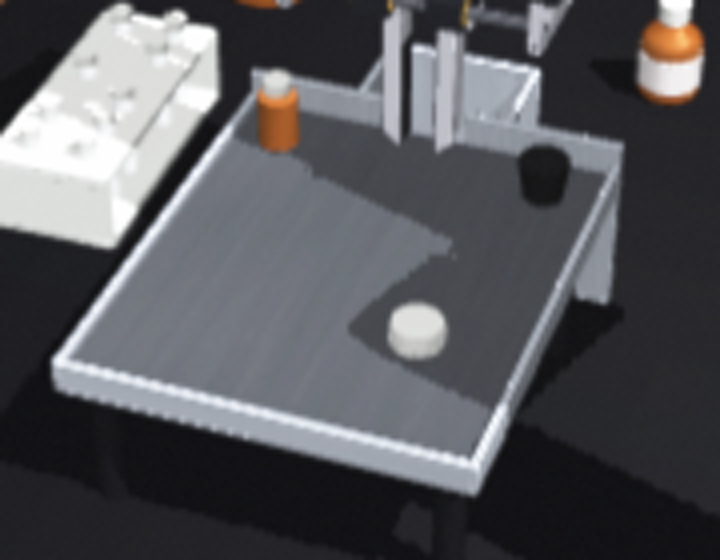

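The side view shows only cap B left on the deck, but the wrist view has a white sliver at (324,312). I'll retreat behind cap B, staying above the deck, and check the well from the top camera.

Emit:
arm_command:
  series: "0.5 0 -2 0 0 0 -0.574; 1.3 0 -2 0 0 0 -0.574; 3 -0.85 0 0 0 0 -0.574; 4 -1.2 0 0 0 0 -0.574; 4 -1.2 0 0 0 0 -0.574; 4 -1.2 0 0 0 0 -0.574; 4 -1.1 0 0 0 0 -0.574; 0 0 0 0 0 0 -0.574"

```text
t: 14.48
tcp_pos: [508.6, 106.4, 145.7]
eef_rot: [-2.16, -2.281, -0.001]
force: [0.3, 0.1, 0.1]
gripper_width: 19.8
```

```bash
python3 st.py; python3 - <<'E'
from h import *
w=cv2.imread("pics/w7.png")[260:440,260:390]
t=grab_frame("top")[155:305,220:420]; c=np.clip(cv2.resize(t,None,fx=4,fy=4,interpolation=cv2.INTER_CUBIC)*1.6,0,255).astype(np.uint8); cv2.imwrite("pics/t8.png",c)
cv2.imwrite("pics/w7c.png",cv2.resize(w,None,fx=3,fy=3,interpolation=cv2.INTER_CUBIC))
E
```

```text
t 14.47 tray [-222.5  -55.3] z 145.7 ang err 0.0069 zax [ 0.  0. -1.] w 19.8 F [0.3 0.1 0.1] J [0.1  0.04 1.54 0.   1.56 0.04]
```

View pics/t8.png

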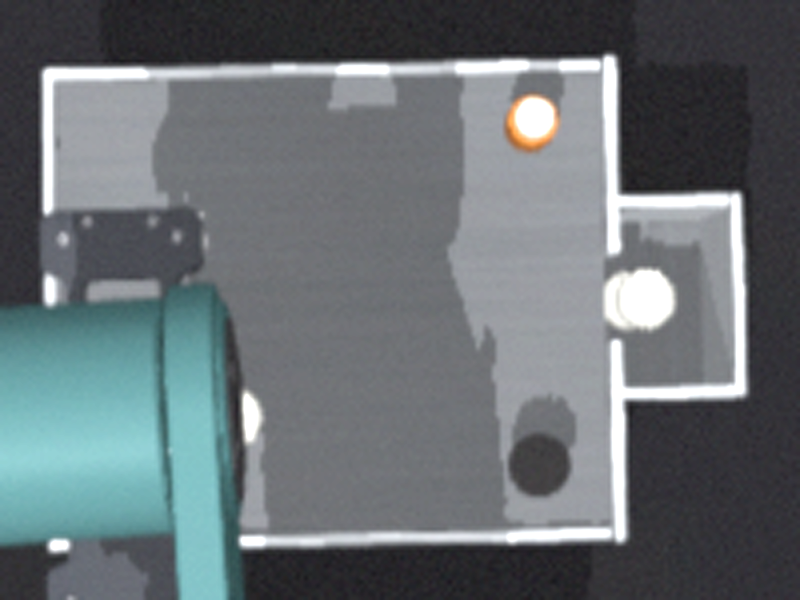

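View pics/w7c.png

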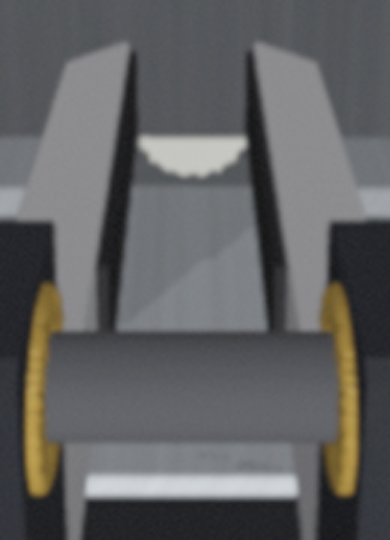

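Two caps are in the well at about (640,300) in the enlarged top crop. The stopper and vial are unmoved. I'll lower behind cap B.

Emit:
arm_command:
  series: "0 0.1 1 0 0 0 -0.574; 0 0 1.5 0 0 0 -0.574; 0 0 1 0 0 0 -0.574; 0 0 0.5 0 0 0 -0.574; 0 0 0 0 0 0 -0.574"

```text
t: 15.15
tcp_pos: [510.2, 103.8, 104.8]
eef_rot: [-2.165, -2.275, 0.002]
force: [-0.3, 0.5, -0.9]
gripper_width: 20.1
```

```bash
python3 st.py; python3 look.py 9
```

```text
t 15.15 tray [-219.9  -53.8] z 104.8 ang err 0.002 zax [-0.001 -0.    -1.   ] w 20.1 F [-0.3  0.5 -0.9] J [ 0.09  0.07  1.6  -0.    1.48  0.04]
```

View pics/w9.png

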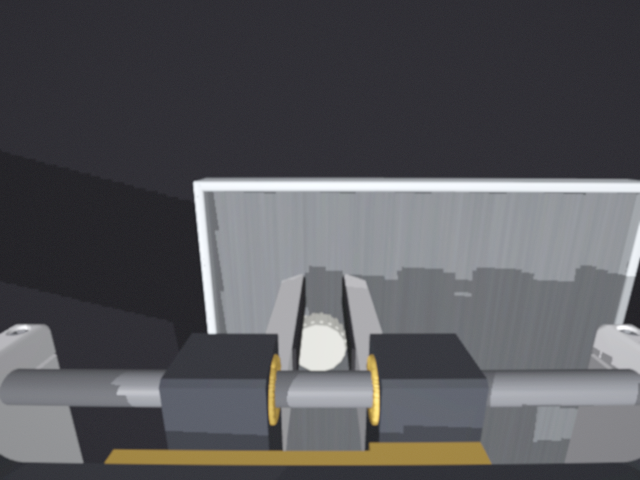

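Cap B is at (322,346), between the fingers and aligned.

Emit:
arm_command:
  series: "-0.6 0 0 0 0 0 -0.574; -0.6 0 0 0 0 0 -0.574; -0.8 0.2 0 0 0 0 -0.574; -0.8 0.28 0 0 0 0 -0.574; -0.8 0.28 0 0 0 0 -0.574; -0.8 0.28 0 0 0 0 -0.574; -0.8 0.28 0 0 0 0 -0.574; -0.8 0.28 0 0 0 0 -0.574; -0.8 0.28 0 0 0 0 -0.574; -0.8 0.28 0 0 0 0 -0.574; -0.8 0.28 0 0 0 0 -0.574; -0.8 0.28 0 0 0 0 -0.574; -0.8 0.28 0 0 0 0 -0.574; -0.8 0.28 0 0 0 0 -0.574; -0.8 0.28 0 0 0 0 -0.574; -0.8 0.28 0 0 0 0 -0.574; -0.8 0.28 0 0 0 0 -0.574; -0.8 0.28 0 0 0 0 -0.574; -0.8 0.28 0 0 0 0 -0.574; -0.8 0.28 0 0 0 0 -0.574"

```text
t: 17.75
tcp_pos: [568.0, -49.8, 105.4]
eef_rot: [2.165, 2.276, -0.0]
force: [-0.3, 0.5, 0.7]
gripper_width: 20.0
```

```bash
python3 st.py; python3 look.py 10
```

```text
t 17.75 tray [-63.7  -3.4] z 105.4 ang err 0.0024 zax [-0. -0. -1.] w 20.0 F [-0.3  0.5  0.7] J [-0.19  0.17  1.48 -0.    1.49 -0.24]
```

View pics/w10.png

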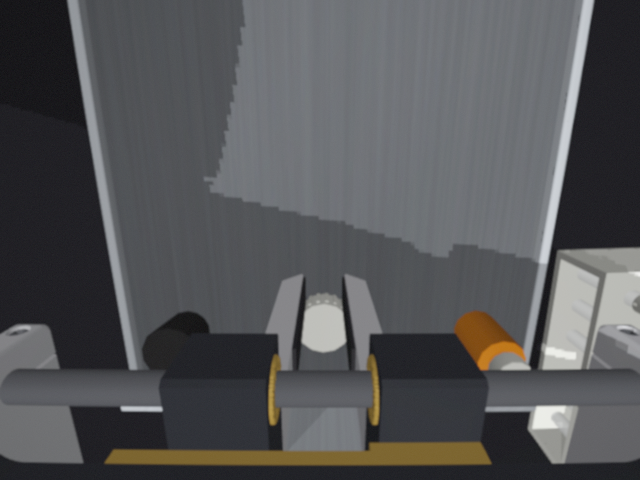

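Cap B is seated in the cradle at (323,328). I'll push it out, then lift clear and back away.

Emit:
arm_command:
  series: "-0.6 0.2 0 0 0 0 -0.574; -0.6 0.2 0 0 0 0 -0.574; -0.5 0.08 0 0 0 0 -0.574; -0.5 0 0 0 0 0 -0.574; -0.5 0 0 0 0 0 -0.574; -0.5 0 0 0 0 0 -0.574; -0.5 0 0 0 0 0 -0.574; -0.5 0 0 0 0 0 -0.574; -0.5 0 0 0 0 0 -0.574; -0.5 0 0 0 0 0 -0.574; 0 0 0 0 0 0 -0.574; 0 0 0 0 0 0 -0.574"

```text
t: 19.35
tcp_pos: [575.2, -100.9, 105.4]
eef_rot: [-2.165, -2.276, 0.0]
force: [-0.5, -0.2, 0.2]
gripper_width: 20.2
```

```bash
python3 st.py; python3 look.py 11
```

```text
t 19.35 tray [-12.3   1.4] z 105.4 ang err 0.0024 zax [-0.  0. -1.] w 20.2 F [-0.5 -0.2  0.2] J [-0.27  0.2   1.44 -0.    1.5  -0.32]
```

View pics/w11.png

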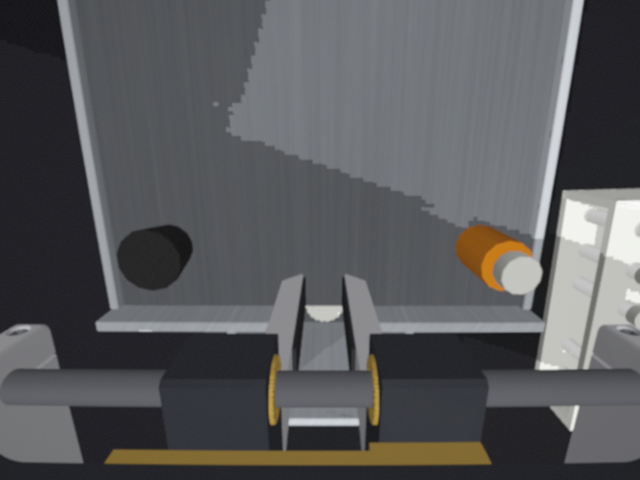

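Emit:
arm_command:
  series: "0.5 0 -2 0 0 0 -0.574; 1.3 0 -3 0 0 0 -0.574; 3 0 -3 0 0 0 -0.574; 4 0 -2 0 0 0 -0.574; 4 0 0 0 0 0 -0.574; 4 0 0 0 0 0 -0.574; 4 0 0 0 0 0 -0.574; 0 0 0 0 0 0 -0.574; 0 0 0 0 0 0 -0.574; 0 0 0 0 0 0 -0.574"

```text
t: 20.7
tcp_pos: [565.0, 105.7, 205.4]
eef_rot: [2.167, 2.274, -0.001]
force: [0.3, 0.1, -0.4]
gripper_width: 20.2
```

```bash
python3 st.py; python3 - <<'E'
from h import *
T=grab_frame("top"); S=grab_frame("side"); cv2.imwrite("pics/t12f.png",T); cv2.imwrite("pics/s12.png",S)
c=np.clip(cv2.resize(T[155:305,220:420],None,fx=4,fy=4,interpolation=cv2.INTER_CUBIC)*1.6,0,255).astype(np.uint8); cv2.imwrite("pics/t12.png",c)
E
```

```text
t 20.7 tray [-219.2    1. ] z 205.4 ang err 0.001 zax [-0. -0. -1.] w 20.2 F [ 0.3  0.1 -0.4] J [ 0.09  0.14  1.31 -0.    1.69  0.04]
```

View pics/t12.png

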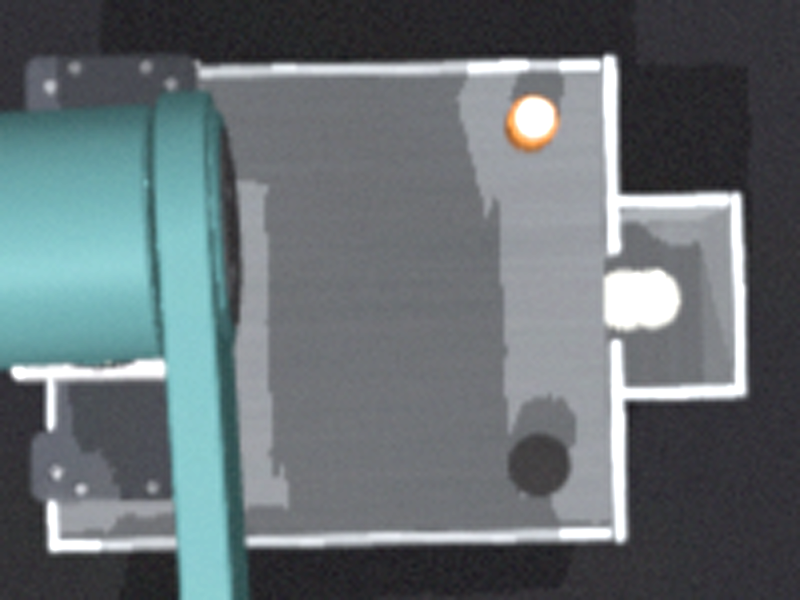

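View pics/s12.png

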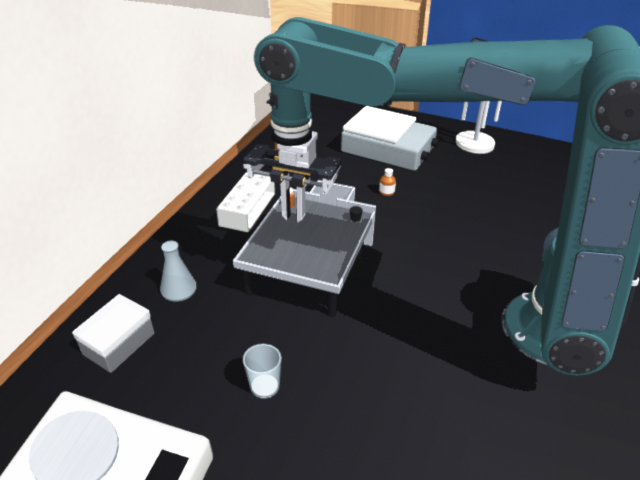

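View pics/t12f.png

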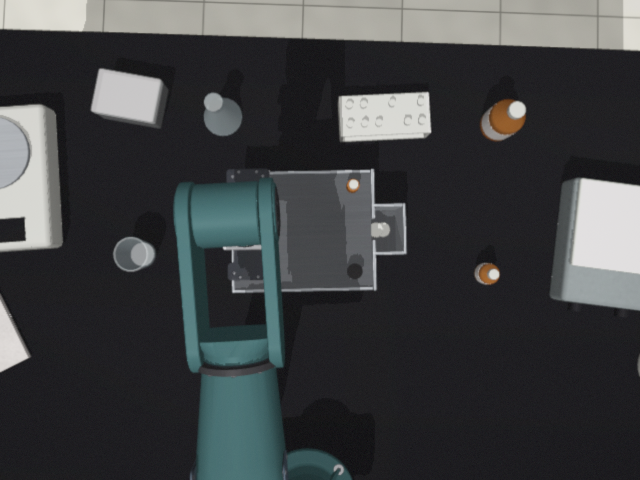

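```bash
python3 - <<'E'
from h import *
T=cv2.imread("pics/t12f.png")[198:262,360:415]
a=cv2.imread("pics/w11.png")[290:340,280:365]
cv2.imwrite("pics/t12z.png",cv2.resize(T,None,fx=9,fy=9,interpolation=cv2.INTER_CUBIC))
cv2.imwrite("pics/w11z.png",cv2.resize(a,None,fx=8,fy=8,interpolation=cv2.INTER_CUBIC))
E
```

```text
(no output)
```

View pics/t12z.png

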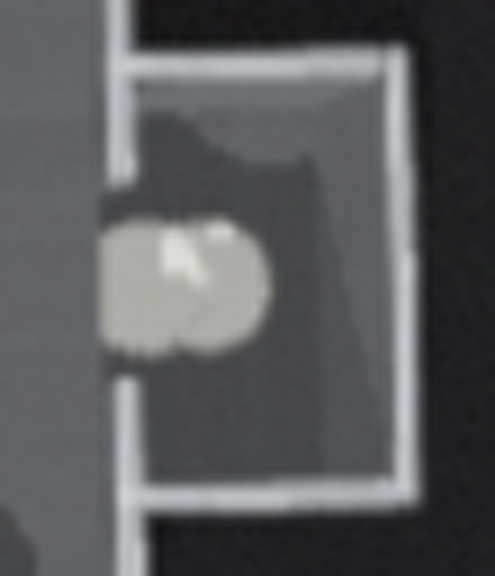

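View pics/w11z.png

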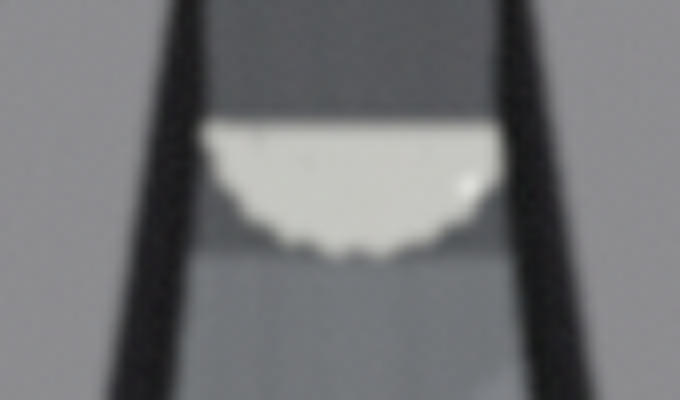

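```bash
python3 - <<'E'
from pose import *
for z in (20,34,48,70):
  for c in [(143,287),(205,286)]:
    uv=((c[0]+.5)/9-.5+360,(c[1]+.5)/9-.5+198)
    W=unproj(m,uv,z); a=proj(m,[W,W+np.array([30,0,0])]); print(z,c,inv(W).round(1),"dia px",round(np.linalg.norm(a[1]-a[0])*9,0))
for n,c,z in [("vial",(535,118),146),("stop",(539,464),128)]: print(n,inv(unproj(m,cr(c),z)).round(1))
E
```

```text
20 (143, 287) [17.5  3.4] dia px 125.0
20 (205, 286) [32.4  3.3] dia px 125.0
34 (143, 287) [16.   2.8] dia px 127.0
34 (205, 286) [30.7  2.7] dia px 127.0
48 (143, 287) [14.6  2.1] dia px 128.0
48 (205, 286) [29.1  2.1] dia px 128.0
70 (143, 287) [12.2  1.2] dia px 131.0
70 (205, 286) [26.5  1.2] dia px 131.0
vial [-36.7  86.5]
stop [-37.  -81.3]
```

```bash
python3 -c "
from cell import *
print(finish_job())"
```

```text
the job is handed in; nothing more can be done
None
```

I pushed the three caps, one at a time, along the deck and out through the gate into the well, then lifted clear and handed the job in at about 21 s. I used a fixed 20 mm finger opening as a cradle and never closed it on a cap.

- **Caps:** The last pictures show no cap on the visible deck or in the gap. In the well, two overlapping cap outlines lie at tray x ≈ 16 and 30 mm, at an estimated height well below the deck. The third cap has to be hidden under them, so I did not see all three at once. I judged them at rest from a single last picture, without measuring it.
- **Bystanders:** The vial and stopper stand at the same picture positions as at the start, tray (-37, 87) and (-37, -81) mm. The beaker and the small bottle also look unmoved.
- **Forces:** The wrist force read under about 2 N at every check between moves.
- **Disagreement:** The top and wrist cameras differed by about 1–2 mm across the tray. I steered by the wrist camera, which agreed with the tool, and the gate's 7 mm side clearance covered the difference.

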